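# Press the tin's snap-fit lid shut at its corners

### The arm

A 6-joint arm with a two-finger parallel gripper is mounted at the origin on the work surface. World frame = base frame: x ahead of the robot, y to its left, z up, the work surface at z = 0. Lengths are in m, angles in degrees, forces in N, time in s.
With the tool pointing down it reaches from about 0.4 to 0.825 m from the base axis. Payload 7 kg.
Tool frame: the origin (TCP) lies at the very end of the fingers, on their centre line; the grasp point (between the pads) lies tcp_to_grasp behind it (tcp_to_grasp is the distance from the TCP to the grasp point, in m); x points along the fingers, y is the direction in which the jaws open and shut, and the axes are right-handed (so a half turn about x gives the same grasp; the last joint's range is limited). The gripper opens to 88 mm and grips with 3 to 60 N. Pads are 19 mm wide; open, the fingers measure 130 mm over their backs; the gripper's body (78 mm by 193 mm) begins 47 mm behind the grasp point.
Start: joints at [91.564, 20.546, 0.682, 0, -70.136, -16.507], TCP at [0.174, 0.652, 0.227] pointing down, gripper open.
Joint ranges: [-176.03, 176.03], [-82.01, 121.73], [-58.28, 71.71], [-173.87, 95.51], [-174.79, -0.11], [-173.66, 173.66]. Speed limits (degrees/s): [136.94, 136.94, 172.46, 180, 180, 180].

### API

Orientations are given as [roll, pitch, yaw] about the fixed x, y, z axes, in that order (R = Rz(yaw) Ry(pitch) Rx(roll)).
In Python, from plant import * gives the robot as it stands. The module is installed in compiled form; this text tells all that it offers.
- The arm moves only by the shell command python3 -m pendant 'ROWS'. ROWS is JSON, a list of rows, each an object with "claw": the finger opening in mm, from 0 to 87.6; "linear": the shift along the tool's x, y, z in mm, a list of three; "twist": the turn about the tool's x in rad. In form: [{"claw": claw, "linear": [tx, ty, tz], "twist": twist}, ...]. A call has exactly 10 rows; each row shifts and turns the commanded pose from where the row before left it, along the tool's axes as they then stand; what a row does not reach is not made up. A row lasts 1/12 s, in which the tool goes at most 41.7 mm and 7.16 degrees, less where a joint would pass 70% of its speed; a pose out of reach is approached as far as the arm can. A call with a gripper value outside its range is refused whole. The fingers move at their own pace and stop on an object; the grip force is fixed at half the most. Time passes only in rows, so rows that do not move let the fingers close, or fill a call up. It gives the time, the measured TCP pose, the force and the opening at its end, in the units of the state.
- get_obs(): the state, without advancing time (a new reading comes with each control period).
- snapshot(name): name is "scene" or "top" or "wrist"; returns (picture, depth): 420x560x3 uint8, red, green, blue; 420x560 float32, m along the optical axis (not along the pixel's ray), 0 where there is no reading.
- camera_params(name): a dict with "fx", "fy", "cx", "cy" (pixels), "rvec" (rotation vector, rad) and "tvec" (3), from world to camera coordinates, as OpenCV has them. Camera axes: x right, y down, z forward; pixel columns grow to the right and rows downward; lengths in m; the calibration is good to about 2 mm. A picture is of the moment at which its call begins: read the wrist's pose just before it. camera_params takes no time and is no camera call; for the wrist camera it gives the pose at the moment of the call.
- close_job(): hands the job in, once; it reports no verdict.
Trained networks look in the newest picture that a camera, given by its name, has taken for a name from the list of things; names that differ only in an ending like _2 or _b are one class to them, and where a whole thing is asked for, a point or a joint stands for the part that bears it (a point fixed in the world has none). Each returns a list of dicts, best first, with "confidence" (0 to 1); they miss things now and then, are a little off and sometimes report something else, mostly with a low value. They report only what shows in the picture. A call takes as long as a camera call.
- boxes_of(camera, target): "xy" ([column, row] in pixels, amid what is visible of it).
The state is a dict: "clock": time; "joint_pos": joint angles; "qvel": joint speeds; "tau": joint torques, N m; "tool_pos": TCP position; "orientation": TCP orientation; "force": force on the tool from outside, world axes, zero at the start; "moment": the same for the moment, N m; "opening": finger opening in m.
Only numpy, scipy, OpenCV 4.12 (cv2) and the standard library are available. Lean on these libraries where they do the work, as an engineer would, in place of code of your own. Each camera call takes 0.05 s, during which the arm holds its last target. There are 200 camera calls.

### The job

The snap-fit lid of the steel tin is seated along the middle of its sides, but two or more of its corners are still sprung up. With a fingertip, press down every corner that sticks up until it clicks and stays down, so that the lid lies flush all round, then come away. Do not pick the tin up or push it out of its place, and leave the remote, the marble dish, the coaster and the ornament as they are.

Things in the scene. Friction and masses are not known exactly. Their poses are not given: they have to be found in the camera images.
- lid_middle (a point): Centre of the lid's flat middle, 64 mm high. The grey plastic lid is 170 (x) by 125 mm (y), corners rounded to 16 mm, with an 11 mm skirt and a rim bead 7 mm wide standing 3 mm above the flat. Each corner is a flexible triangle, 56 mm along each side, bending on a crease straight across the corner. x and y run along the tin's long and short sides, z up; yaw anywhere in the full circle.
- tin_foot (a point): Centre of the underside of the tin, z = 0 while it stands on the TV stand's top; same axes as lid_middle. The tin is a loose rectangular stainless steel box with upright walls, 170 by 125 by 66 mm high with its lid, about 0.8 kg.
- corner1 (a joint): Bend of the lid's corner at the tin's +x +y, rad: 0 = clicked shut and flush, 0.40 = sprung up. Pressing takes about 8 N at first, then less; below about 0.25 it snaps shut by itself and stays (reopening takes about 20 N); let go higher, it springs back up. Shut, it lies firm on the steel lip and the force rises steeply.
- corner2 (a joint): The same for the corner at the tin's -x +y.
- corner3 (a joint): The same for the corner at the tin's -x -y.
- corner4 (a joint): The same for the corner at the tin's +x -y.
- press1 (a point): Where to press the corner at the tin's +x +y: on its middle line, 24 mm out from the crease and 9 mm in from the rounded tip, level with the top of the rim bead. It moves with the corner: 66 mm above the surface when shut, about 75 mm when sprung up (then 3 mm nearer the crease). The x axis points out along the corner's middle line (bent up with the corner).
- press2 (a point): The same for the corner at the tin's -x +y.
- press3 (a point): The same for the corner at the tin's -x -y.
- press4 (a point): The same for the corner at the tin's +x -y.
- remote: Bystander: loose blue plastic remote control, 160 by 44 by 18 mm, lying flat; origin at the centre of its underside, x along its length.
- dish: Bystander: loose green glass dish of marbles, 108 mm across, 30 mm high; origin at the centre of its underside.
- coaster: Bystander: loose round bamboo coaster, 96 mm across, 9 mm thick; origin at the centre of its underside.
- ornament_top (a point): Bystander: top of the loose silver ceramic gourd ornament, 72 mm across, 98 mm high, standing upright; this point is on its axis at 98 mm height.

How it is judged (in metres and radians):
At the end, for the whole second after the job is handed in: All four corners of the lid are clicked shut (each joint under 0.03 rad, flush to within about 1 mm), and the tin stands flat on the surface within 30 mm of where it stood (value of joint each of corner1, corner2, corner3, corner4 below 0.03 rad and distance of tin_foot from where it was at the start of the episode below 0.03 m and height (world z) of tin_foot below 0.004 m); the robot touches nothing.
It fails at once if the tin is picked up (its underside's centre rises more than 8 mm) (height (world z) of tin_foot above 0.008 m).
It fails at once if the tin is pushed more than 30 mm out of its place (distance of tin_foot from where it was at the start of the episode above 0.03 m).
It fails at once if the remote, dish, coaster or ornament is moved or lifted by more than 15 mm (distance of any of remote, dish, coaster, ornament_top from where it was at the start of the episode above 0.015 m).
It also fails if it takes over 45 s, if anything falls off the work surface, if the arm or the gripper's body presses on something with over 40 N, if the wrist force passes 120 N, or if a joint passes its speed limit or range.

## Working session

There is one attempt and no reset: what is moved stays moved. The work goes in short steps, Python scripts to look and compute and a shell command to move; the robot and the scene stay as the last step left them, time stands still between calls to the robot, and variables do not carry over. Pictures are saved under pics/ and viewed, about 8 in all and at most 12, crops included, and the job is handed in when it is done.

```bash
mkdir -p pics; cat > h.py <<'E'
from plant import *
import numpy as np, cv2
def cloud(n,depth):
    c=camera_params(n);R=cv2.Rodrigues(np.array(c["rvec"],float))[0];t=np.array(c["tvec"],float).ravel()
    v,u=np.mgrid[:420,:560]
    P=np.stack([(u-c["cx"])/c["fx"]*depth,(v-c["cy"])/c["fy"]*depth,depth],-1)
    return (P-t)@R
E
python3 - <<'E'
from h import *
o=get_obs();print(o)
for n in ("scene","top"):
    p,d=snapshot(n);cv2.imwrite(f"pics/{n}0.png",p[:,:,::-1]);np.save(n+"0.npy",cloud(n,d));np.save(n+"d0.npy",d)
    for t in ("lid_middle","press1","press2","press3","press4","remote","dish","coaster","ornament_top"):
        C=cloud(n,d)
        for b in boxes_of(n,t)[:4]:
            u,v=map(int,np.round(b["xy"]));print(n,t,u,v,round(b["confidence"],2),C[v,u].round(3))
E
```

```text
{'clock': 0.0, 'joint_pos': array([ 9.15644119e+01,  2.05923792e+01,  6.32732844e-01, -1.97251899e-02,
       -7.01362299e+01, -1.65058812e+01]), 'qvel': array([-0.04760119,  0.00872493,  0.05106733, -0.05579347, -0.02281359,
        0.01708872]), 'tau': array([-1.19388413e-03, -5.82722390e+01,  2.93061054e+01,  6.99684530e+00,
        7.01167941e-03, -1.68958773e-04]), 'tool_pos': array([0.17395099, 0.65168287, 0.22560537]), 'orientation': array([ 95.56133938,  89.90234651, -99.38684777]), 'force': array([0.49645575, 0.25181888, 1.02162671]), 'moment': array([ 0.00687297, -0.00791547, -0.02510633]), 'opening': 0.08724672995528146}
scene lid_middle 296 230 0.72 [0.603 0.036 0.063]
scene lid_middle 267 227 0.55 [ 0.623 -0.027  0.063]
scene press1 297 234 0.88 [0.614 0.043 0.063]
scene press1 239 232 0.84 [ 0.672 -0.072  0.073]
scene press1 295 205 0.53 [0.529 0.002 0.065]
scene press1 240 197 0.53 [ 0.567 -0.126  0.073]
scene press2 297 234 0.88 [0.614 0.043 0.063]
scene press2 239 232 0.84 [ 0.672 -0.072  0.073]
scene press2 295 205 0.53 [0.529 0.002 0.065]
scene press2 240 197 0.53 
[... 1002 characters left out ...]
.113  0.068]
top press2 272 188 0.55 [0.606 0.039 0.062]
top press3 285 220 0.71 [0.516 0.007 0.069]
top press3 314 167 0.64 [ 0.658 -0.076  0.074]
top press3 329 200 0.63 [ 0.567 -0.113  0.068]
top press3 272 188 0.55 [0.606 0.039 0.062]
top press4 285 220 0.71 [0.516 0.007 0.069]
top press4 314 167 0.64 [ 0.658 -0.076  0.074]
top press4 329 200 0.63 [ 0.567 -0.113  0.068]
top press4 272 188 0.55 [0.606 0.039 0.062]
top remote 175 185 0.58 [0.632 0.316 0.016]
top dish 162 252 0.86 [0.443 0.348 0.022]
top coaster 403 240 0.72 [ 0.458 -0.32   0.013]
top coaster 317 168 0.65 [ 0.656 -0.084  0.07 ]
top coaster 271 190 0.22 [0.6   0.042 0.065]
top ornament_top 406 176 0.94 [ 0.625 -0.321  0.079]
```

View pics/top0.png

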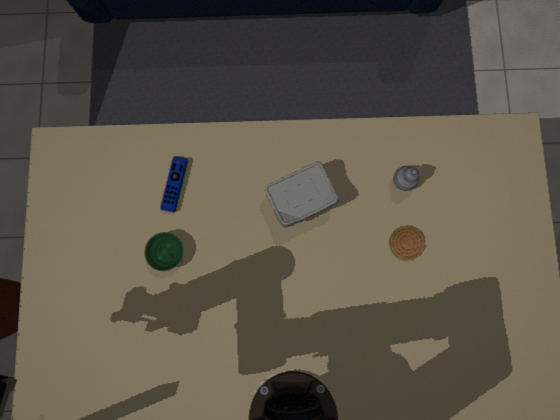

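View pics/scene0.png

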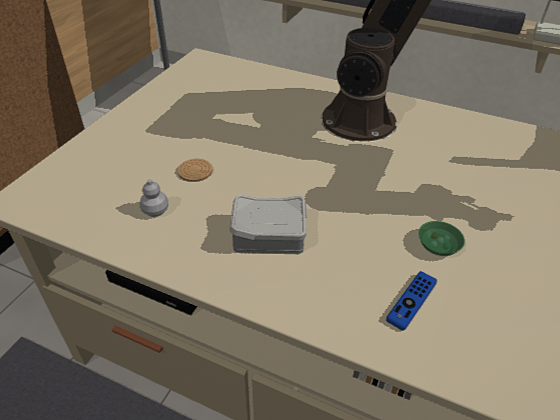

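The tin sits at about (300,195) in the top view and (268,222) in the scene view, well clear of the bystanders. Next I'll fit its pose and the corner heights.

```bash
cat >> h.py <<'E'
def fit(C):
    m=(C[...,2]>.055)&(C[...,2]<.09)&(np.hypot(C[...,0]-.588,C[...,1]+.035)<.13)
    P=C[m]; r=cv2.minAreaRect((P[:,:2]*1000).astype(np.float32)); return P,r
def corners(P,c,yaw):
    # local frame x along long side
    c=np.array(c);a=np.radians(yaw);R=np.array([[np.cos(a),-np.sin(a)],[np.sin(a),np.cos(a)]])
    L=(P[:,:2]-c)@R
    for i,(sx,sy) in enumerate([(1,1),(-1,1),(-1,-1),(1,-1)],1):
        k=(85+62.5-33)/1000-0; 
        tip=np.array([sx*.0803,sy*.0578]);u=np.array([sx,sy])/2**.5
        pl=tip-u*.009; w=c+R@pl
        q=P[np.hypot(*(L-pl).T)<.008]
        print(i,"press",w.round(4),"n",len(q),"z med/max",(np.median(q[:,2]).round(4),q[:,2].max().round(4)) if len(q) else None)
E
python3 - <<'E'
from h import *
for n in("top","scene"):
    P,r=fit(np.load(n+"0.npy"));print(n,len(P),r)
    (cx,cy),(w,h),a=r
    if w<h:a+=90
    corners(P,(cx/1000,cy/1000),a)
E
python3 - <<'E'
import cv2
a=cv2.imread('pics/top0.png')[150:240,250:350];b=cv2.imread('pics/scene0.png')[185:265,220:320]
a=cv2.resize(a,(400,360),interpolation=2);b=cv2.resize(b,(400,360),interpolation=2)
cv2.imwrite('pics/c0.png',cv2.hconcat([a,b]))
E
```

```text
top 2985 ((587.5418701171875, -38.305389404296875), (130.6863250732422, 175.79510498046875), 23.79036521911621)
1 press [0.5107 0.0086] n 27 z med/max (np.float64(0.0753), np.float64(0.0785))
2 press [ 0.5703 -0.1267] n 27 z med/max (np.float64(0.0745), np.float64(0.0804))
3 press [ 0.6644 -0.0852] n 31 z med/max (np.float64(0.0738), np.float64(0.079))
4 press [0.6048 0.0501] n 24 z med/max (np.float64(0.0632), np.float64(0.0678))
scene 3054 ((589.0286865234375, -41.07568359375), (134.80694580078125, 176.3999786376953), 24.16746711730957)
1 press [0.5118 0.0053] n 33 z med/max (np.float64(0.0742), np.float64(0.0801))
2 press [ 0.5724 -0.1296] n 31 z med/max (np.float64(0.0754), np.float64(0.0806))
3 press [ 0.6662 -0.0875] n 27 z med/max (np.float64(0.0754), np.float64(0.0823))
4 press [0.6057 0.0474] n 27 z med/max (np.float64(0.0643), np.float64(0.0684))
```

View pics/c0.png

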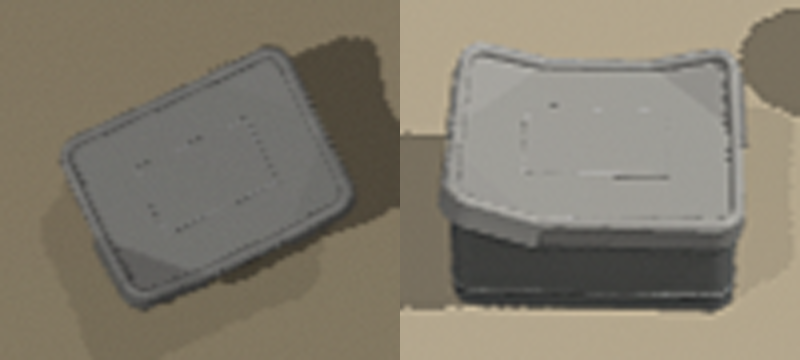

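Three corners are sprung up, at about (0.511,0.007), (0.571,-0.128) and (0.665,-0.086). The one at (0.605,0.049) is shut. Next I'll work out the tool axes and the shift to a point over the tin.

```bash
cat >> h.py <<'E'
from scipy.spatial.transform import Rotation as Ro
def delta(t):
    o=get_obs();R=Ro.from_euler('xyz',o["orientation"],degrees=True).as_matrix()
    d=R.T@(np.array(t)-o["tool_pos"])*1000
    print("clock",o["clock"],"pos",o["tool_pos"].round(4),"F",o["force"].round(1),"open",round(o["opening"],4),"delta mm",d.round(1));return R
E
python3 -c "
from h import *
print(delta([.56,-.03,.225]).round(3))"
```

```text
clock 1.0 pos [0.1741 0.6521 0.2266] F [-0.   0.7 -0.6] open 0.0877 delta mm [   1.6  559.6 -548.8]
[[ 0.    -0.258 -0.966]
 [-0.    -0.966  0.258]
 [-1.     0.    -0.   ]]
```

```bash
python3 -m pendant '[{"claw":0,"linear":[0,28,-27.5],"twist":0},{"claw":0,"linear":[0,28,-27.5],"twist":0},{"claw":0,"linear":[0,28,-27.5],"twist":0},{"claw":0,"linear":[0,28,-27.5],"twist":0},{"claw":0,"linear":[0,28,-27.5],"twist":0},{"claw":0,"linear":[0,28,-27.5],"twist":0},{"claw":0,"linear":[0,28,-27.5],"twist":0},{"claw":0,"linear":[0,28,-27.5],"twist":0},{"claw":0,"linear":[0,28,-27.5],"twist":0},{"claw":0,"linear":[0,28,-27.5],"twist":0}]'
python3 -m pendant '[{"claw":0,"linear":[0,28,-27.5],"twist":0},{"claw":0,"linear":[0,28,-27.5],"twist":0},{"claw":0,"linear":[0,28,-27.5],"twist":0},{"claw":0,"linear":[0,28,-27.5],"twist":0},{"claw":0,"linear":[0,28,-27.5],"twist":0},{"claw":0,"linear":[0,28,-27.5],"twist":0},{"claw":0,"linear":[0,28,-27.5],"twist":0},{"claw":0,"linear":[0,28,-27.5],"twist":0},{"claw":0,"linear":[0,28,-27.5],"twist":0},{"claw":0,"linear":[0,28,-27.5],"twist":0}]'
python3 - <<'E'
from h import *
delta([.511,.007,.12])
p,d=snapshot("wrist");cv2.imwrite("pics/w1.png",p[:,:,::-1]);C=cloud("wrist",d);np.save("w1.npy",C)
P,r=fit(C);print(len(P),r)
(cx,cy),(w,h),a=r
if w<h:a+=90
corners(P,(cx/1000,cy/1000),a)
E
```

```text
clock: 1.83
tool_pos: [0.3681, 0.309, 0.227]
orientation: [-104.8, 89.9, 60.3]
force: [0.9, -0.3, -0.5]
opening: 0.0267
clock: 2.67
tool_pos: [0.5618, -0.0327, 0.2269]
orientation: [-151.1, 90.0, 13.9]
force: [0.7, 1.3, 0.2]
opening: 0.0003
clock 2.6667 pos [ 0.5618 -0.0327  0.2269] F [0.7 1.3 0.2] open 0.0003 delta mm [106.9 -25.2  59.4]
19619 ((592.1013793945312, -45.5697021484375), (129.9611358642578, 174.8442840576172), 23.254613876342773)
1 press [0.5157 0.0021] n 48 z med/max (np.float64(0.0689), np.float64(0.0705))
2 press [ 0.574  -0.1338] n 217 z med/max (np.float64(0.074), np.float64(0.0778))
3 press [ 0.6685 -0.0932] n 243 z med/max (np.float64(0.0746), np.float64(0.0781))
4 press [0.6102 0.0427] n 185 z med/max (np.float64(0.0623), np.float64(0.0656))
```

View pics/w1.png

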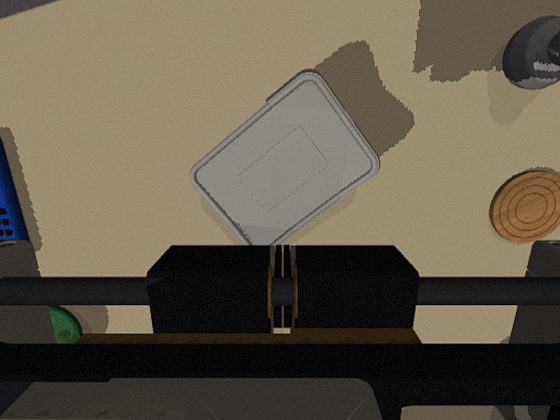

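The wrist view hides the near corner at about (265,245). I'll step back for a clean, still view.

```bash
python3 -m pendant '[{"claw":0,"linear":[0,7,27],"twist":0},{"claw":0,"linear":[0,7,27],"twist":0},{"claw":0,"linear":[0,7,27],"twist":0},{"claw":0,"linear":[0,7,27],"twist":0},{"claw":0,"linear":[0,0,0],"twist":0},{"claw":0,"linear":[0,0,0],"twist":0},{"claw":0,"linear":[0,0,0],"twist":0},{"claw":0,"linear":[0,0,0],"twist":0},{"claw":0,"linear":[0,0,0],"twist":0},{"claw":0,"linear":[0,0,0],"twist":0}]'
python3 - <<'E'
from h import *
p,d=snapshot("wrist");cv2.imwrite("pics/w2.png",p[:,:,::-1]);C=cloud("wrist",d);np.save("w2.npy",C)
for z0,z1 in((.055,.09),(.02,.05)):
    m=(C[...,2]>z0)&(C[...,2]<z1)&(np.hypot(C[...,0]-.588,C[...,1]+.04)<.13);print(m.sum(),cv2.minAreaRect((C[m][:,:2]*1000).astype(np.float32)))
P,r=fit(C);(cx,cy),(w,h),a=r
if w<h:a+=90
corners(P,(cx/1000,cy/1000),a)
g=(abs(C[...,2])<.01);print("table z",np.median(C[g][:,2]))
print(delta([.514,.003,.1]).round(3))
E
```

```text
clock: 3.55
tool_pos: [0.4499, -0.0299, 0.2263]
orientation: [37.3, 90.0, -157.6]
force: [-0.0, 0.1, 1.1]
opening: 0.0007
21984 ((586.679443359375, -39.39124298095703), (130.08749389648438, 174.77926635742188), 23.398475646972656)
0 ((0.0, 0.0), (0.0, 0.0), 0.0)
1 press [0.5101 0.008 ] n 205 z med/max (np.float64(0.0749), np.float64(0.0779))
2 press [ 0.5688 -0.1277] n 280 z med/max (np.float64(0.0743), np.float64(0.078))
3 press [ 0.6632 -0.0868] n 0 z med/max None
4 press [0.6045 0.0489] n 250 z med/max (np.float64(0.063), np.float64(0.0666))
table z -0.0008571651074841363
clock 3.6 pos [ 0.4499 -0.0299  0.2262] F [ 0.6 -0.1 -1.1] open 0.0002 delta mm [126.2 -48.4 -53.6]
[[-0.001 -0.258 -0.966]
 [-0.    -0.966  0.258]
 [-1.     0.     0.001]]
```

View pics/w2.png

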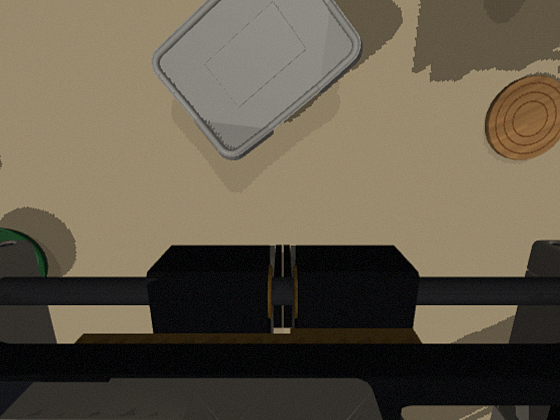

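Two wrist views, the top view and the scene view agree to about 3 mm. In this one the sprung near corner is at (232,152). I'm moving above corner 1 at (0.511,0.007).

```bash
python3 -m pendant '[{"claw":0,"linear":[0,-17.1,-16.5],"twist":0},{"claw":0,"linear":[0,-17.1,-16.5],"twist":0},{"claw":0,"linear":[0,-17.1,-16.5],"twist":0},{"claw":0,"linear":[30,0,0],"twist":0},{"claw":0,"linear":[30,0,0],"twist":0},{"claw":0,"linear":[30,0,0],"twist":0},{"claw":0,"linear":[30,0,0],"twist":0},{"claw":0,"linear":[10,0,0],"twist":0},{"claw":0,"linear":[6,0,0],"twist":0},{"claw":0,"linear":[0,0,0],"twist":0}]'
python3 -m pendant '[{"claw":0,"linear":[2,0,0],"twist":0},{"claw":0,"linear":[2,0,0],"twist":0},{"claw":0,"linear":[2,0,0],"twist":0},{"claw":0,"linear":[2,0,0],"twist":0},{"claw":0,"linear":[2,0,0],"twist":0},{"claw":0,"linear":[1,0,0],"twist":0},{"claw":0,"linear":[1,0,0],"twist":0},{"claw":0,"linear":[1,0,0],"twist":0},{"claw":0,"linear":[0,0,0],"twist":0},{"claw":0,"linear":[0,0,0],"twist":0}]'
```

```text
clock: 4.43
tool_pos: [0.5105, 0.0067, 0.09]
orientation: [44.1, 89.9, -150.8]
force: [-0.1, -0.0, 0.7]
opening: 0.0007
clock: 5.27
tool_pos: [0.5106, 0.0069, 0.0777]
orientation: [-173.9, 90.0, -8.9]
force: [-1.2, 0.2, 0.9]
opening: 0.0005
```

```bash
python3 -m pendant '[{"claw":0,"linear":[1,0,0],"twist":0},{"claw":0,"linear":[1,0,0],"twist":0},{"claw":0,"linear":[1,0,0],"twist":0},{"claw":0,"linear":[1,0,0],"twist":0},{"claw":0,"linear":[1,0,0],"twist":0},{"claw":0,"linear":[1,0,0],"twist":0},{"claw":0,"linear":[1,0,0],"twist":0},{"claw":0,"linear":[0,0,0],"twist":0},{"claw":0,"linear":[0,0,0],"twist":0},{"claw":0,"linear":[0,0,0],"twist":0}]'
```

```text
clock: 6.1
tool_pos: [0.5106, 0.0068, 0.0705]
orientation: [68.7, 90.0, -126.3]
force: [-0.3, 0.1, -0.2]
opening: 0.0003
```

```bash
python3 -m pendant '[{"claw":0,"linear":[1,0,0],"twist":0},{"claw":0,"linear":[1,0,0],"twist":0},{"claw":0,"linear":[1,0,0],"twist":0},{"claw":0,"linear":[1,0,0],"twist":0},{"claw":0,"linear":[0.5,0,0],"twist":0},{"claw":0,"linear":[0,0,0],"twist":0},{"claw":0,"linear":[0,0,0],"twist":0},{"claw":0,"linear":[0,0,0],"twist":0},{"claw":0,"linear":[0,0,0],"twist":0},{"claw":0,"linear":[0,0,0],"twist":0}]'
python3 - <<'E'
from h import *
delta([.5,0,.1])
for n in("scene","top"):
    p,d=snapshot(n);cv2.imwrite(f"pics/{n}1.png",p[:,:,::-1]);C=cloud(n,d);P,_=fit(C)
    P=P[P[:,2]<.083];print(n);corners(P,(.588,-.0405),113.6)
a=cv2.imread('pics/top1.png')[150:240,250:350];b=cv2.imread('pics/scene1.png')[165:265,220:320]
cv2.imwrite('pics/c1.png',cv2.hconcat([cv2.resize(x,(400,360),interpolation=2) for x in(a,b)]))
E
```

```text
clock: 6.93
tool_pos: [0.5105, 0.0069, 0.0661]
orientation: [-45.7, 90.0, 119.3]
force: [0.4, -0.6, 1.0]
opening: 0.0007
clock 6.9333 pos [0.5105 0.0069 0.0661] F [ 0.4 -0.6  1. ] open 0.0007 delta mm [-33.9   9.3   8.4]
scene
1 press [0.5113 0.0067] n 3 z med/max (np.float64(0.0627), np.float64(0.0767))
2 press [ 0.5705 -0.1288] n 34 z med/max (np.float64(0.0755), np.float64(0.0786))
3 press [ 0.6647 -0.0877] n 17 z med/max (np.float64(0.0745), np.float64(0.079))
4 press [0.6055 0.0478] n 25 z med/max (np.float64(0.0647), np.float64(0.0686))
top
1 press [0.5113 0.0067] n 0 z med/max None
2 press [ 0.5705 -0.1288] n 27 z med/max (np.float64(0.0748), np.float64(0.0803))
3 press [ 0.6647 -0.0877] n 28 z med/max (np.float64(0.0753), np.float64(0.0809))
4 press [0.6055 0.0478] n 0 z med/max None
```

View pics/c1.png

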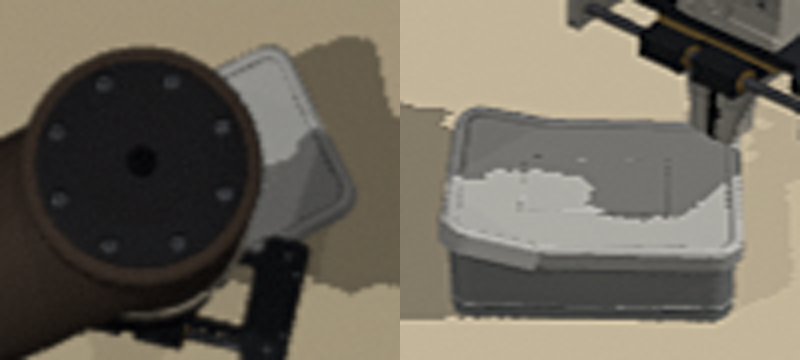

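Corner 1 looks flush in the scene crop at (730,150). I'll give it one small confirming press and then lift.

```bash
python3 -m pendant '[{"claw":0,"linear":[1,0,0],"twist":0},{"claw":0,"linear":[0.5,0,0],"twist":0},{"claw":0,"linear":[0,0,0],"twist":0},{"claw":0,"linear":[0,0,0],"twist":0},{"claw":0,"linear":[0,0,0],"twist":0},{"claw":0,"linear":[0,0,0],"twist":0},{"claw":0,"linear":[0,0,0],"twist":0},{"claw":0,"linear":[0,0,0],"twist":0},{"claw":0,"linear":[0,0,0],"twist":0},{"claw":0,"linear":[0,0,0],"twist":0}]'
python3 -m pendant '[{"claw":0,"linear":[-18,0,0],"twist":0},{"claw":0,"linear":[-20,0,0],"twist":0},{"claw":0,"linear":[0,28.9,-23.4],"twist":0},{"claw":0,"linear":[0,28.9,-23.4],"twist":0},{"claw":0,"linear":[0,28.9,-23.4],"twist":0},{"claw":0,"linear":[0,28.9,-23.4],"twist":0},{"claw":0,"linear":[0,0,0],"twist":0},{"claw":0,"linear":[10,0,0],"twist":0},{"claw":0,"linear":[9,0,0],"twist":0},{"claw":0,"linear":[0,0,0],"twist":0}]'
```

```text
clock: 7.87
tool_pos: [0.5112, 0.0071, 0.0656]
orientation: [-155.8, 89.9, 9.2]
force: [-3.1, 1.2, 11.2]
opening: 0.0005
clock: 8.7
tool_pos: [0.5691, -0.1283, 0.0808]
orientation: [10.1, 89.8, 175.1]
force: [-0.4, 0.5, -0.4]
opening: 0.0004
```

Corner 1 carried 11 N firmly at 65.6 mm, so it is shut. Next is corner 2.

```bash
python3 -m pendant '[{"claw":0,"linear":[2,0,0],"twist":0},{"claw":0,"linear":[2,0,0],"twist":0},{"claw":0,"linear":[2,0,0],"twist":0},{"claw":0,"linear":[2,0,0],"twist":0},{"claw":0,"linear":[2,0,0],"twist":0},{"claw":0,"linear":[1.5,0,0],"twist":0},{"claw":0,"linear":[1.5,0,0],"twist":0},{"claw":0,"linear":[1,0,0],"twist":0},{"claw":0,"linear":[0,0,0],"twist":0},{"claw":0,"linear":[0,0,0],"twist":0}]'
```

```text
clock: 9.53
tool_pos: [0.5711, -0.1288, 0.0694]
orientation: [-5.8, 90.0, 159.3]
force: [0.0, -0.2, 0.7]
opening: 0.0003
```

```bash
python3 -m pendant '[{"claw":0,"linear":[1,0,0],"twist":0},{"claw":0,"linear":[1,0,0],"twist":0},{"claw":0,"linear":[1,0,0],"twist":0},{"claw":0,"linear":[1,0,0],"twist":0},{"claw":0,"linear":[1,0,0],"twist":0},{"claw":0,"linear":[0,0,0],"twist":0},{"claw":0,"linear":[0,0,0],"twist":0},{"claw":0,"linear":[0,0,0],"twist":0},{"claw":0,"linear":[0,0,0],"twist":0},{"claw":0,"linear":[0,0,0],"twist":0}]'
```

```text
clock: 10.37
tool_pos: [0.5723, -0.1292, 0.0658]
orientation: [-178.0, 89.9, -13.0]
force: [-0.3, -0.3, 8.1]
opening: 0.0001
```

Corner 2 carried 8 N at 65.8 mm, so it is shut. On to corner 3.

```bash
python3 -m pendant '[{"claw":0,"linear":[-18,0,0],"twist":0},{"claw":0,"linear":[-20,0,0],"twist":0},{"claw":0,"linear":[0,-21.6,-26.7],"twist":0},{"claw":0,"linear":[0,-21.6,-26.7],"twist":0},{"claw":0,"linear":[0,-21.6,-26.7],"twist":0},{"claw":0,"linear":[0,0,0],"twist":0},{"claw":0,"linear":[0,0,0],"twist":0},{"claw":0,"linear":[10,0,0],"twist":0},{"claw":0,"linear":[9,0,0],"twist":0},{"claw":0,"linear":[0,0,0],"twist":0}]'
python3 -m pendant '[{"claw":0,"linear":[2,0,0],"twist":0},{"claw":0,"linear":[2,0,0],"twist":0},{"claw":0,"linear":[2,0,0],"twist":0},{"claw":0,"linear":[2,0,0],"twist":0},{"claw":0,"linear":[2,0,0],"twist":0},{"claw":0,"linear":[1.5,0,0],"twist":0},{"claw":0,"linear":[1.5,0,0],"twist":0},{"claw":0,"linear":[1,0,0],"twist":0},{"claw":0,"linear":[0,0,0],"twist":0},{"claw":0,"linear":[0,0,0],"twist":0}]'
```

```text
clock: 11.2
tool_pos: [0.6629, -0.0874, 0.0808]
orientation: [12.9, 89.8, 177.9]
force: [-0.1, 0.0, -0.2]
opening: 0.0004
clock: 12.03
tool_pos: [0.6649, -0.0869, 0.0691]
orientation: [11.3, 89.9, 176.3]
force: [-0.4, 0.5, -0.3]
opening: 0.0005
```

```bash
python3 -m pendant '[{"claw":0,"linear":[1,0,0],"twist":0},{"claw":0,"linear":[1,0,0],"twist":0},{"claw":0,"linear":[1,0,0],"twist":0},{"claw":0,"linear":[1,0,0],"twist":0},{"claw":0,"linear":[1,0,0],"twist":0},{"claw":0,"linear":[0,0,0],"twist":0},{"claw":0,"linear":[0,0,0],"twist":0},{"claw":0,"linear":[0,0,0],"twist":0},{"claw":0,"linear":[0,0,0],"twist":0},{"claw":0,"linear":[0,0,0],"twist":0}]'
```

```text
clock: 12.87
tool_pos: [0.6656, -0.087, 0.0658]
orientation: [-174.8, 89.9, -9.8]
force: [-3.3, 1.0, 8.1]
opening: 0.0004
```

```bash
python3 -m pendant '[{"claw":0,"linear":[-20,0,0],"twist":0},{"claw":0,"linear":[-35,0,0],"twist":0},{"claw":0,"linear":[-35,0,0],"twist":0},{"claw":0,"linear":[-35,0,0],"twist":0},{"claw":0,"linear":[0,-24.5,26.8],"twist":0},{"claw":0,"linear":[0,-24.5,26.8],"twist":0},{"claw":0,"linear":[0,-24.5,26.8],"twist":0},{"claw":0,"linear":[0,-24.5,26.8],"twist":0},{"claw":0,"linear":[0,-24.5,26.8],"twist":0},{"claw":0,"linear":[0,-24.5,26.8],"twist":0}]'
python3 -m pendant '[{"claw":0,"linear":[0,-24.5,26.8],"twist":0},{"claw":0,"linear":[0,-24.5,26.8],"twist":0},{"claw":0,"linear":[0,-24.5,26.8],"twist":0},{"claw":0,"linear":[0,-24.5,26.8],"twist":0},{"claw":0,"linear":[0,-24.5,26.8],"twist":0},{"claw":0,"linear":[0,0,0],"twist":0},{"claw":0,"linear":[0,0,0],"twist":0},{"claw":0,"linear":[0,0,0],"twist":0},{"claw":0,"linear":[0,0,0],"twist":0},{"claw":0,"linear":[0,0,0],"twist":0}]'
python3 - <<'E'
from h import *
for n in("scene","top"):
    p,d=snapshot(n);cv2.imwrite(f"pics/{n}2.png",p[:,:,::-1]);C=cloud(n,d);P,r=fit(C);print(n,len(P),r)
    (cx,cy),(w,h),a=r
    corners(P,(cx/1000,cy/1000),a+90 if w<h else a)
    D=np.load(n+"0.npy")
    for t in("remote","dish","coaster","ornament_top"):
        for b in boxes_of(n,t)[:1]:
            print(t,np.round(b["xy"]),round(b["confidence"],2))
a=cv2.imread('pics/top2.png')[150:240,250:350];b=cv2.imread('pics/scene2.png')[175:265,220:320]
cv2.imwrite('pics/c2.png',cv2.hconcat([cv2.resize(x,(400,360),interpolation=2) for x in(a,b)]))
E
```

```text
clock: 13.7
tool_pos: [0.5466, 0.0976, 0.1896]
orientation: [-122.1, 90.0, 42.9]
force: [0.9, 1.3, -0.3]
opening: 0.0005
clock: 14.53
tool_pos: [0.4504, 0.2485, 0.1895]
orientation: [72.1, 90.0, -123.0]
force: [0.9, -0.1, 0.2]
opening: 0.0006
scene 2952 ((592.166015625, -39.87303161621094), (132.95114135742188, 172.9094696044922), 23.316852569580078)
1 press [0.5157 0.0077] n 24 z med/max (np.float64(0.064), np.float64(0.0667))
2 press [ 0.5742 -0.1281] n 29 z med/max (np.float64(0.0646), np.float64(0.068))
3 press [ 0.6687 -0.0874] n 27 z med/max (np.float64(0.0643), np.float64(0.0679))
4 press [0.6101 0.0484] n 29 z med/max (np.float64(0.0644), np.float64(0.0672))
remote [411. 301.] 0.58
dish [445. 234.] 0.73
coaster [194. 170.] 0.75
ornament_top [152. 199.] 0.77
top 2911 ((589.7496948242188, -38.715362548828125), (127.72518157958984, 172.71527099609375), 24.566741943359375)
1 press [0.5122 0.0071] n 27 z med/max (np.float64(0.0634), np.float64(0.0691))
2 press [ 0.5737 -0.1273] n 25 z med/max (np.float64(0.0636), np.float64(0.0664))
3 press [ 0.6673 -0.0846] n 27 z med/max (np.float64(0.0638), np.float64(0.0687))
4 press [0.6058 0.0499] n 26 z med/max (np.float64(0.0631), np.float64(0.0695))
remote [172. 182.] 0.71
dish [162. 266.] 0.45
coaster [402. 242.] 0.57
ornament_top [404. 177.] 0.6
```

View pics/c2.png

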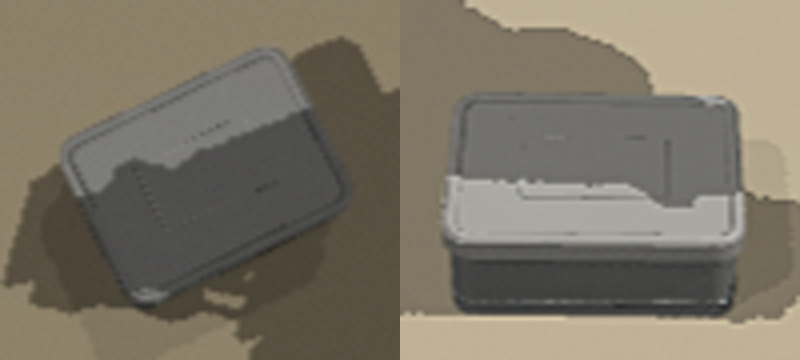

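All four corners are flush: the lid edges are straight in both crops and the corner heights match the one that was already shut. The tin has not moved and the arm is clear of it, so I'm handing in.

```bash
python3 -c "
from plant import *
print(close_job())"
```

```text
the job is handed in; nothing more can be done
None
```

Three of the lid's corners were sprung up. I pressed each one shut with the closed fingertips, moved the arm clear and handed the job in at about 15 s. The fourth corner was already shut, so I left it alone.

- **Corners:** each pressed corner held firm at about 66 mm with 8–11 N on it. In the last pictures all four press points read 63–65 mm (they were about 75 mm when sprung), and the lid edges look straight. That depth is good to about 2 mm, so it can't confirm the last millimetre of flushness. The firm contact is the stronger evidence.
- **Tin:** the fitted centre moved about 2–3 mm, which is within measuring error.
- **Bystanders:** the detector found the remote, coaster and ornament within about 4 px of where they started. It put the dish 14 px off in the top view (confidence 0.45) but only about 5 px off in the scene view. I put this down to the arm partly hiding the dish, but I didn't check it further. The arm never went low near the dish, and I saw no unexpected forces.

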